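# Lock the canvas stop into the table easel

## Robot

A 6-joint arm with a two-finger parallel gripper is mounted at the origin on the work surface. World frame = base frame: x ahead of the robot, y to its left, z up, the work surface at z = 0. Lengths are in m, angles in rad, forces in N, time in s.
With the tool pointing down it reaches from about 0.15 to 0.775 m from the base axis. Payload 6.1 kg.
Tool frame: the origin (TCP) lies midway between the tips of the shut fingers; the grasp point (between the pads) lies 19 mm behind it; z points along the fingers, y is the line along which they close (so a half turn about z gives the same grasp; the last joint's range is limited). The gripper opens to 85 mm and grips with 20 to 120 N. Pads are 22 mm wide; open, the fingers measure 114 mm over their backs; the gripper's body (76 mm by 85 mm) begins 54 mm behind the grasp point. The pads swing forward as they close: fully open they stand 13 mm farther back than shut.
Start: joints at [-1.159, 0.126, -0.04, 1.405, 0, 1.571], TCP at [0.21, -0.481, 0.231] pointing down, gripper open.
Joint ranges: [-2.72, 2.72], [-0.95, 1.95], [-1.27, 1.35], [-1.78, 2.02], [-1.46, 1.47], [-3.14, 3.14]. Speed limits (rad/s): [2.39, 2.39, 3.01, 3.14, 3.14, 3.14].

## Interface

Orientations are given as a unit quaternion [x, y, z, w].
In Python, from plant import env, read_camera gives the robot as it stands.
- The arm moves only by the tool drive_tool, never from a script. Its argument "series" is a list of rows, each a list of 6 numbers: the shift along the tool's x, y, z in m, then the turn, a rotation vector about the tool's x, y, z in degrees. A call has exactly 8 rows; each row is the pose to reach, as a shift and turn from the pose commanded when the call began, along the tool's axes at that moment; what a row does not reach only later rows make up. A row lasts 1/12 s, in which the tool goes at most 41.7 mm and 7.16 degrees, less where a joint would pass 70% of its speed; a pose out of reach is approached as far as the arm can. A call with a gripper value outside its range is refused whole. "gripper" is the closure in counts, from 0 (fully open) to 255 (shut), set as the call begins (left out, the last holds). The fingers move at their own pace and stop on an object; "newtons" is the grip in N (left out, the last holds). Time passes only in rows, so rows that repeat a pose let the fingers close, or fill a call up. It gives the time, the measured TCP pose, the force, the opening and the grip force at its end, in the units of the state.
- env.observe(): the state, without advancing time (a new reading comes with each control period).
- read_camera(name): name is "side" or "top"; returns a dict with "frame" (384x512x3 uint8, blue, green, red), "vertical_fov" (degrees; the focal length in pixels is half the picture's height over the tangent of half this angle, whatever the lens; pixels are square), "cx", "cy" (the principal point, pixels), "rvec" (rotation vector, rad) and "tvec" (3), from world to camera coordinates, as OpenCV has them. Camera axes: x right, y down, z forward; pixel columns grow to the right and rows downward; lengths in m; the calibration is good to about 2 mm. A picture is of the moment at which its call begins. There is no depth.
- env.sign_off(): hands the job in; it is judged then, once.
The state is a dict: "time": time; "joint_pos": joint angles; "qd": joint speeds; "tau": joint torques, N m; "ee_pos": TCP position; "orientation": TCP orientation; "wrist_force": force on the tool from outside, world axes, zero at the start; "torque": the same for the moment, N m; "opening": opening from 0.0 (shut) to 1.0 (fully open); "gripper_force": force on a finger pad.
Only numpy, scipy, OpenCV 4.12 (cv2) and the standard library are available. Lean on these libraries where they do the work, as an engineer would, in place of code of your own. Each camera call takes 0.05 s, during which the arm holds its last target. There are 200 camera calls.

## Task

Take the bar-handled T-toggle stop out of the storage stand, pass its foot down through the slot in the rail of the flat table easel until the collar sits on the rail, then give it a quarter turn so that the foot lies across the slot underneath and holds, and let go. Leave the round-knobbed peg in the stand where it is.

Things in the scene. Friction and masses are not known exactly. Their poses are not given: they have to be found in the camera images.
- stop_grip (a point): T-toggle stop, loose, 0.16 kg, upright in the stand. Point: centre of its wooden grip bar, 60 mm long (x), 18 wide (y), 50 high (z up); pinch it across y. Below it a round collar 56 mm wide, 8 thick, underside 33 mm below the point. Under that a 14 mm shank and a steel T foot 56 mm long (x, parallel to the bar), 14 wide, its top 22 and bottom 34 mm below the collar's underside.
- slot (a point): Centre of the slot, on the top face of the fixed easel's wooden rail, 70 mm above the table. Slot: 74 mm long (y), 32 wide (x), z up, right through the 12 mm rail, free space beneath. Rail 110 (x) by 220 mm (y); a canvas 4 mm higher begins 79 mm off on the +x side. Collar on the rail: stop_grip is 33 mm above this point. The foot turns freely, either way, with the collar 0 to 8 mm above the rail.
- rack: Fixed white storage stand, 90 (x) by 240 mm (y), top 60 mm above the table; origin under its centre on the table. Two bays, 40 mm wide, run along x at y = +60 and -60 mm, open above; the stop is in one, the peg in the other, either way round. The stop's collar rests on the top and its foot hangs in the bay, bar along x within 10 degrees: lift it straight up 50 mm or more to clear.
- peg_grip (a point): Bystander in the stand's other bay: a loose plain peg with the same collar, but a round mushroom knob 38 mm across instead of a bar, and no T foot. Point: on its axis, 33 mm above the collar's underside; the knob's top is 25 mm higher.

How it is judged:
On the way, in this order (a step that is already met when the one before it is completed fails the run):
1. the foot has passed down through the slot, lengthwise with it: collar within 8 mm of the rail, foot within 20 degrees of the slot's length (z of stop_grip in the frame of slot between 0.025 and 0.041 m and horizontal distance between stop_grip and slot below 0.03 m and angle between the x axis of stop_grip and the y axis of slot, either way round below 0.35 rad), for 0.05 s.
2. the stop is turned, with its collar still within 8 mm of the rail, until the foot lies across the slot (within 20 degrees) (z of stop_grip in the frame of slot below 0.041 m and horizontal distance between stop_grip and slot below 0.03 m and angle between the x axis of stop_grip and the x axis of slot, either way round below 0.35 rad), for 0.1 s.
At the end, for the whole second after the job is handed in: The stop stands upright (within 8 degrees) in the easel's slot, its axis within 30 mm of the slot's centre, its collar resting on the rail (within 5 mm), its bar and foot square across the slot (within 20 degrees); the peg is still in its bay (within 30 mm of its start) (z of stop_grip in the frame of slot between 0.027 and 0.038 m and horizontal distance between stop_grip and slot below 0.03 m and angle between stop_grip's own z axis and vertical below 0.15 rad and angle between the x axis of stop_grip and the x axis of slot, either way round below 0.35 rad and distance of peg_grip from where it was at the start of the episode below 0.03 m); the robot touches nothing.
It fails at once if the round-knobbed peg is moved more than 30 mm (distance of peg_grip from where it was at the start of the episode above 0.03 m).
It also fails if it takes over 42 s, if anything falls off the work surface, if the arm or the gripper's body presses on something with over 40 N, if the wrist force passes 120 N, or if a joint passes its speed limit or range.

## Working session

There is one attempt and no reset: what is moved stays moved. The work goes in short steps, Python scripts to look and compute and a tool call to move; the robot and the scene stay as the last step left them, time stands still between calls to the robot, and variables do not carry over. Pictures are saved under pics/ and viewed, at most 10 in all, crops included, and the job is handed in when it is done.

Besides the shell and the picture viewer there is one more tool, called after "Call:" as name(argument=value, ...), one argument or row to a line, values as JSON. drive_tool: Moves the arm, as the interface text tells. Its arguments: {"type":"object","properties":{"series":{"type":"array"},"gripper":{"type":"number"},"newtons":{"type":"number"}},"required":["series"]}

```bash
mkdir -p pics
python3 - <<'E'
from plant import env, read_camera
import cv2,pickle
d={}
for n in("top","side"):
    c=read_camera(n); d[n]=c; cv2.imwrite(f"pics/{n}0.png",c["frame"])
    print(n,c["vertical_fov"],c["cx"],c["cy"],c["rvec"],c["tvec"])
pickle.dump(d,open("cam.pkl","wb"))
s=env.observe();print(s["time"],s["ee_pos"],s["orientation"],s["opening"])
E
```

```text
top 48.01437619024503 251.41448126139957 186.9607345313034 [ 2.15210763 -2.09454585  0.18256261] [0.01533151 0.56582194 1.03551557]
side 56.59846323518713 254.4644089211992 194.9205834219912 [ 0.63425584 -2.74139684  0.96332568] [0.50492213 0.21691067 0.59870186]
0.1 [ 0.20999821 -0.48076702  0.23059856] [ 9.78874871e-01  2.04458969e-01 -1.33337300e-04 -7.06922246e-04] 0.9991314048866305
```

View pics/top0.png

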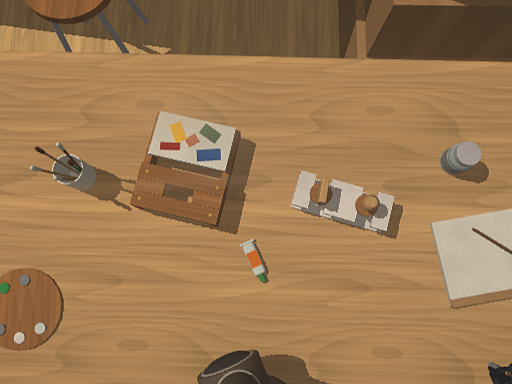

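View pics/side0.png

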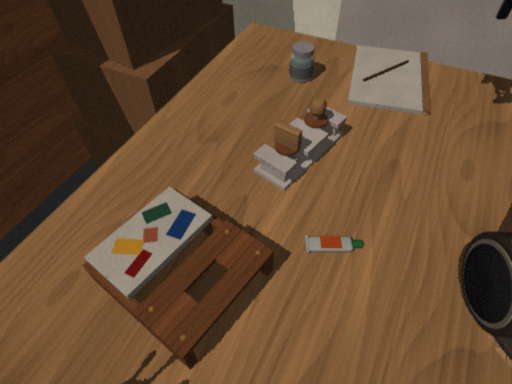

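The top view shows the slot near (178,192), the stop near (322,190) and the peg near (369,204). In the side view the slot is near (207,281) and the bar near (288,138). I'll enlarge both.

Run:
```python
import cv2,pickle,numpy as np
d=pickle.load(open("cam.pkl","rb"))
f=d["top"]["frame"]
a=cv2.resize(f[145:235,125:245],None,fx=6.6,fy=6.6,interpolation=cv2.INTER_CUBIC)[:, :792]
b=cv2.resize(f[165:240,285:405],None,fx=6.6,fy=6.6,interpolation=cv2.INTER_CUBIC)
cv2.imwrite("pics/ta.png",a);cv2.imwrite("pics/tb.png",b)
f=d["side"]["frame"]
g=cv2.resize(f[95:190,245:355],None,fx=6,fy=6,interpolation=cv2.INTER_CUBIC)
cv2.imwrite("pics/sb.png",g)
```

```text
(no output)
```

View pics/ta.png

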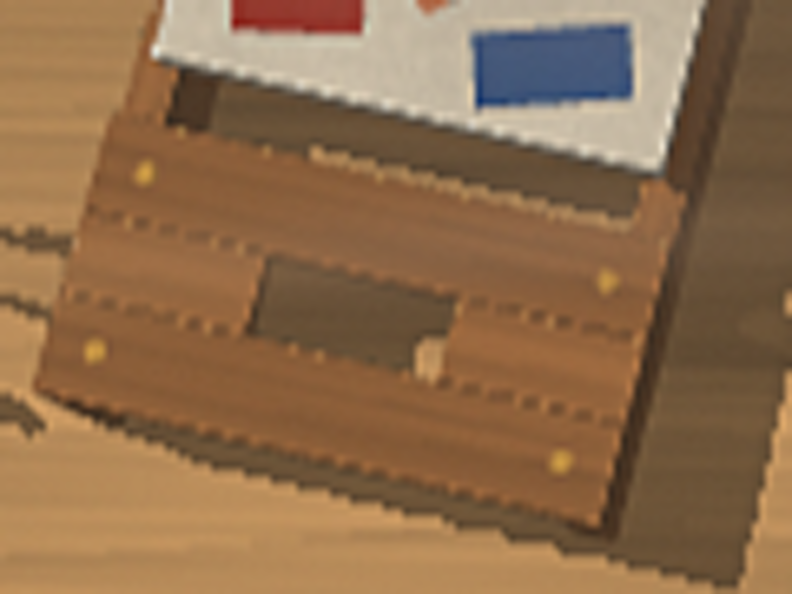

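View pics/tb.png

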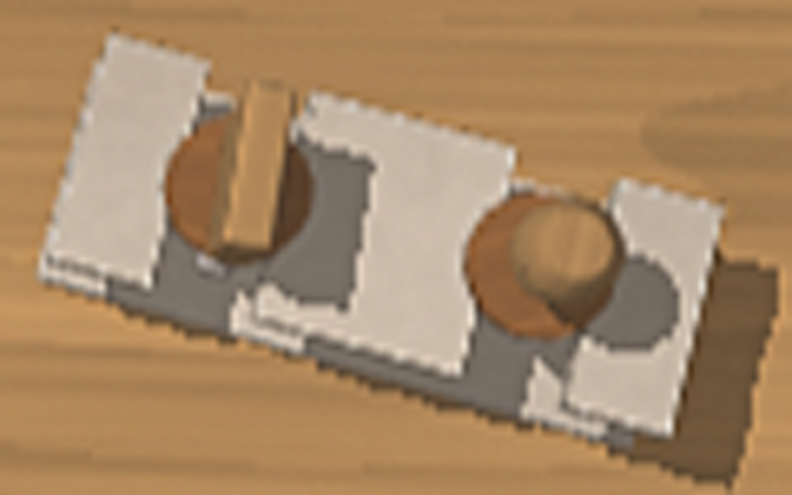

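View pics/sb.png

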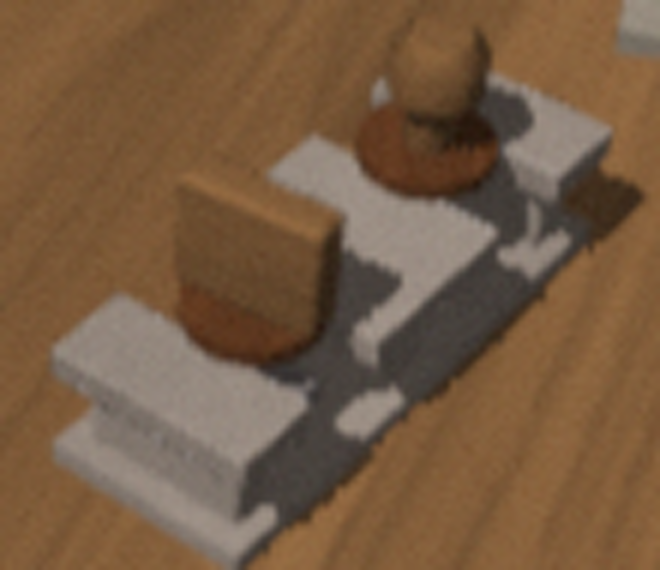

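Crop readings:
- **Top crop:** slot corners (267,257), (458,298), (441,382), (248,333), with pins at (145,173), (607,281), (561,461), (95,350).
- **Stand crop:** the bar's top face has its far end at (250–295,85). Its collar centre is near (240,188).
- **Side crop:** bar top corners (182,178), (205,168), (342,215), (325,237).

```bash
cat > h.py <<'E'
import cv2,numpy as np,pickle
d=pickle.load(open("cam.pkl","rb"))
def cam(n):
    c=d[n]; f=192/np.tan(np.radians(c["vertical_fov"])/2)
    K=np.array([[f,0,c["cx"]],[0,f,c["cy"]],[0,0,1]]); R=cv2.Rodrigues(np.array(c["rvec"]))[0]
    return K,R,np.array(c["tvec"]).reshape(3)
def onz(n,px,z):
    K,R,t=cam(n); o=-R.T@t
    v=(R.T@np.linalg.inv(K)@np.c_[px,np.ones(len(px))].T).T
    return (o+v*((z-o[2])/v[:,2])[:,None])[:,:2]
def proj(n,P):
    K,R,t=cam(n); q=(K@(R@np.array(P).T+t[:,None])).T; return q[:,:2]/q[:,2:]
E
python3 - <<'E'
from h import *
A=lambda p:np.array(p)/6.6+[125,145]-.42
B=lambda p:np.array(p)/6.6+[285,165]-.42
S=lambda p:np.array(p)/6+[245,95]-.42
for n in("top","side"):K,R,t=cam(n);print(n,-R.T@t)
sl=onz("top",A([(267,257),(458,298),(441,382),(248,333)]),.07);pi=onz("top",A([(145,173),(607,281),(561,461),(95,350)]),.07)
for q in(sl,pi):
    print("slot",q.mean(0),[round(float(np.linalg.norm(q[i]-q[(i+1)%4])),4) for i in range(4)])
    v=q[0]+q[3]-q[1]-q[2];print("long dir deg",np.degrees(np.arctan2(v[1],v[0])))
r=onz("top",B([(110,32),(722,208),(670,435),(43,275)]),.06)
print("rack",r,r.mean(0)); v=r[0]+r[3]-r[1]-r[2]; print(np.degrees(np.arctan2(v[1],v[0])),np.linalg.norm(v)/2)
bt=onz("side",S([(182,178),(205,168),(342,215),(325,237)]),.118);print("bar side",bt,bt.mean(0))
v=bt[0]+bt[1]-bt[2]-bt[3];print(np.degrees(np.arctan2(v[1],v[0])),np.linalg.norm(v)/2)
print("bar top far edge",onz("top",B([(250,80),(295,87)]),.118), "collar",onz("top",B([(240,188)]),.068), "pegc",onz("top",B([(541,265)]),.068))
E
```

```text
top [0.37102573 0.01903995 1.1201158 ]
side [0.35111839 0.40595592 0.61020996]
slot [0.54261688 0.21121805] [0.074, 0.0323, 0.0751, 0.0296]
long dir deg 78.27309416787921
slot [0.54329103 0.21206578] [0.1803, 0.0697, 0.1801, 0.0695]
long dir deg 78.17997230026387
rack [[ 0.61173393 -0.09355118]
 [ 0.54992722 -0.32422086]
 [ 0.46399346 -0.30228313]
 [ 0.51763449 -0.06907259]] [ 0.53582227 -0.19728194]
76.02449185794478 0.23901518909836186
bar side [[ 0.58148937 -0.13729497]
 [ 0.57637729 -0.14568513]
 [ 0.52351471 -0.14302146]
 [ 0.52456876 -0.12999004]] [ 0.55148753 -0.1389979 ]
-5.188379577026129 0.0551174275304802
bar top far edge [[ 0.58222959 -0.13775048]
 [ 0.58008971 -0.15387966]] collar [[ 0.55136059 -0.14175803]] pegc [[ 0.5252589  -0.25369259]]
```

Call:
drive_tool(
  series=[
    [0.015,-0.006,0,0,0,2],
    [0.05,-0.019,0,0,0,6],
    [0.085,-0.033,0,0,0,10],
    [0.12,-0.047,0,0,0,15],
    [0.155,-0.06,0,0,0,20],
    [0.19,-0.074,0,0,0,25],
    [0.225,-0.088,0,0,0,28],
    [0.26,-0.101,0,0,0,30],
  ],
  gripper=0,
  newtons=60,
)

```text
time: 0.77
ee_pos: [0.4087, -0.2828, 0.2311]
orientation: [0.998, -0.057, -0.0, -0.0]
wrist_force: [0.8, 0.0, 0.5]
opening: 1.001
gripper_force: 0.0
```

```bash
cat >> h.py <<'E'
def st(tx=None,ty=None,tz=None):
    from plant import env
    from scipy.spatial.transform import Rotation as Ro
    s=env.observe(); R=Ro.from_quat(s["orientation"]).as_matrix()
    print(round(s["time"],2),"tcp",np.round(s["ee_pos"],4),"yaw",np.degrees(np.arctan2(R[1,0],R[0,0])).round(2),"zaxis",R[:,2].round(3),"q",np.round(s["joint_pos"],3),"F",np.round(s["wrist_force"],1),"op",round(float(s["opening"]),3),np.round(s["gripper_force"],1))
    if tx is not None: print("tool shift",(R.T@(np.array([tx,ty,tz])-s["ee_pos"])).round(4))
E
python3 -c "
from h import *;st(.551,-.1415,.2)"
```

```text
0.77 tcp [ 0.4087 -0.2828  0.2311] yaw -6.56 zaxis [-0.  0. -1.] q [-0.605  0.073 -0.099  1.399 -0.     2.651] F [0.8 0.  0.5] op 1.001 0.0
tool shift [ 0.1252 -0.1566  0.0311]
```

Call:
drive_tool(
  series=[
    [0.02,-0.026,0.004,0,0,0],
    [0.042,-0.052,0.009,0,0,0],
    [0.064,-0.079,0.014,0,0,0],
    [0.085,-0.106,0.02,0,0,0],
    [0.106,-0.132,0.026,0,0,0],
    [0.12,-0.15,0.03,0,0,0],
    [0.125,-0.1565,0.032,0,0,0],
    [0.125,-0.1565,0.032,0,0,0],
  ],
)

```text
time: 1.43
ee_pos: [0.5502, -0.1415, 0.198]
orientation: [0.999, -0.055, -0.001, -0.0]
wrist_force: [0.1, -0.1, -0.0]
opening: 1.003
gripper_force: 0.0
```

Run:
```python
from h import *;st(.551,-.1415,.079)
from plant import read_camera
c=read_camera("side");f=c["frame"]
cv2.imwrite("pics/s1.png",cv2.resize(f[40:190,225:375],None,fx=4,fy=4,interpolation=cv2.INTER_CUBIC))
```

```text
1.43 tcp [ 0.5502 -0.1415  0.198 ] yaw -6.25 zaxis [-0.002  0.001 -1.   ] q [-0.252  0.211 -0.011  1.351  0.     2.999] F [ 0.1 -0.1 -0. ] op 1.003 0.0
tool shift [0.0011 0.     0.119 ]
```

View pics/s1.png

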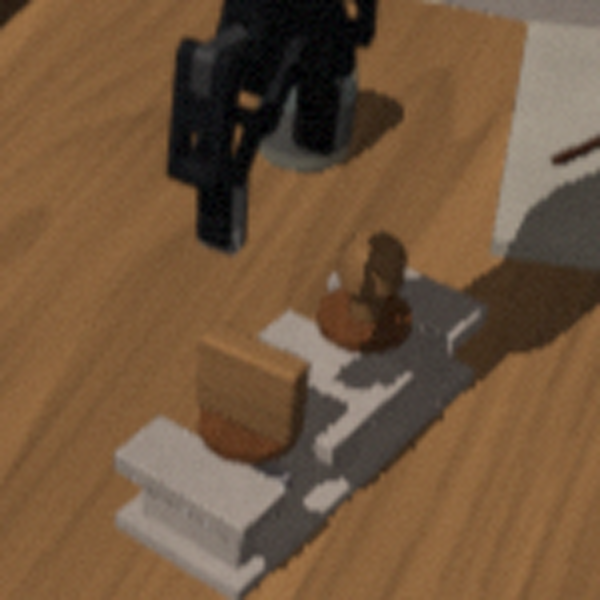

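The picture shows the open gripper above the bar, with one finger at (222,215) and the bar at (250,395), and the peg undisturbed. The descent path is clear, so I'm going down.

Call:
drive_tool(
  series=[
    [0,0,0.015,0,0,0],
    [0.001,0,0.035,0,0,0],
    [0.001,0,0.055,0,0,0],
    [0.001,0,0.075,0,0,0],
    [0.001,0,0.095,0,0,0],
    [0.001,0,0.11,0,0,0],
    [0.001,0,0.119,0,0,0],
    [0.001,0,0.119,0,0,0],
  ],
)

```text
time: 2.15
ee_pos: [0.5487, -0.1439, 0.0787]
orientation: [0.998, -0.057, -0.002, -0.0]
wrist_force: [-1.4, 0.0, -0.4]
opening: 1.002
gripper_force: 0.0
```

Call:
drive_tool(
  series=[
    [0,0,0,0,0,0],
    [0,0,0,0,0,0],
    [0,0,0,0,0,0],
    [0,0,0,0,0,0],
    [0,0,0,0,0,0],
    [0,0,0,0,0,0],
    [0,0,0,0,0,0],
    [0,0,0,0,0,0],
  ],
  gripper=255,
  newtons=60,
)

```text
time: 2.82
ee_pos: [0.5511, -0.143, 0.081]
orientation: [0.998, -0.056, 0.001, 0.0]
wrist_force: [-0.2, 0.5, 5.4]
opening: 0.206
gripper_force: 59.0
```

Call:
drive_tool(
  series=[
    [0,0,-0.01,0,0,0],
    [0,0,-0.025,0,0,0],
    [0,0,-0.045,0,0,0],
    [0,0,-0.065,0,0,0],
    [0,0,-0.085,0,0,0],
    [0,0,-0.1,0,0,0],
    [0,0,-0.11,0,0,0],
    [0,0,-0.11,0,0,0],
  ],
)

```text
time: 3.48
ee_pos: [0.5515, -0.1432, 0.1927]
orientation: [0.998, -0.056, 0.002, 0.0]
wrist_force: [1.0, 0.8, -1.2]
opening: 0.202
gripper_force: 58.4
```

```bash
python3 -c "
from h import *;st(.543,.2116,.19)"
```

```text
3.48 tcp [ 0.5515 -0.1432  0.1927] yaw -6.4 zaxis [ 0.003 -0.001 -1.   ] q [-0.254  0.21  -0.023  1.334 -0.     2.999] F [ 1.   0.8 -1.2] op 0.202 58.4
tool shift [-0.0481 -0.3517  0.0024]
```

Call:
drive_tool(
  series=[
    [-0.001,-0.01,0,0,0,-2],
    [-0.004,-0.03,0,0,0,-6],
    [-0.007,-0.055,0,0,0,-12],
    [-0.01,-0.08,0,0,0,-18],
    [-0.014,-0.105,0,0,0,-24],
    [-0.018,-0.13,0,0,0,-30],
    [-0.021,-0.155,0,0,0,-36],
    [-0.024,-0.18,0,0,0,-42],
  ],
)

```text
time: 4.15
ee_pos: [0.5456, 0.0403, 0.1886]
orientation: [0.951, 0.309, -0.001, -0.0]
wrist_force: [-0.1, -0.9, -2.1]
opening: 0.204
gripper_force: 58.5
```

```bash
python3 -c "
from h import *;st(.543,.2116,.19)"
```

```text
4.15 tcp [0.5456 0.0403 0.1886] yaw 35.99 zaxis [-0.003  0.    -1.   ] q [ 0.074  0.173 -0.078  1.323  0.     2.587] F [-0.1 -0.9 -2.1] op 0.204 58.5
tool shift [ 0.0986 -0.1401 -0.0014]
```

Call:
drive_tool(
  series=[
    [0.016,-0.023,0,0,0,-6],
    [0.032,-0.046,0,0,0,-12],
    [0.048,-0.069,0,0,0,-18],
    [0.064,-0.092,0,0,0,-24],
    [0.079,-0.113,0,0,0,-30],
    [0.092,-0.131,0,0,0,-36],
    [0.098,-0.139,0,0,0,-40],
    [0.099,-0.14,0,0,0,-42.2],
  ],
)

```text
time: 4.82
ee_pos: [0.5445, 0.2127, 0.1882]
orientation: [0.776, 0.631, -0.001, -0.001]
wrist_force: [0.1, -0.3, -0.9]
opening: 0.2
gripper_force: 58.5
```

Call:
drive_tool(
  series=[
    [0,0,0,0,0,0],
    [0,0,0,0,0,0],
    [0,0,0,0,0,0],
    [0,0,0,0,0,0],
    [0,0,0,0,0,0],
    [0,0,0,0,0,0],
    [0,0,0,0,0,0],
    [0,0,0,0,0,0],
  ],
)

```text
time: 5.48
ee_pos: [0.546, 0.2098, 0.1904]
orientation: [0.778, 0.628, 0.0, 0.0]
wrist_force: [-0.1, 1.2, -0.9]
opening: 0.201
gripper_force: 58.5
```

Run:
```python
from h import *;st(.543,.2116,.15)
from plant import read_camera
c=read_camera("side");f=c["frame"]
cv2.imwrite("pics/s2.png",cv2.resize(f[170:350,110:300],None,fx=3.2,fy=3.2,interpolation=cv2.INTER_CUBIC))
```

```text
5.48 tcp [0.546  0.2098 0.1904] yaw 77.76 zaxis [ 0.  0. -1.] q [0.367 0.242 0.012 1.341 0.    2.151] F [-0.1  1.2 -0.9] op 0.201 58.5
tool shift [ 0.0011 -0.0033  0.0404]
```

View pics/s2.png

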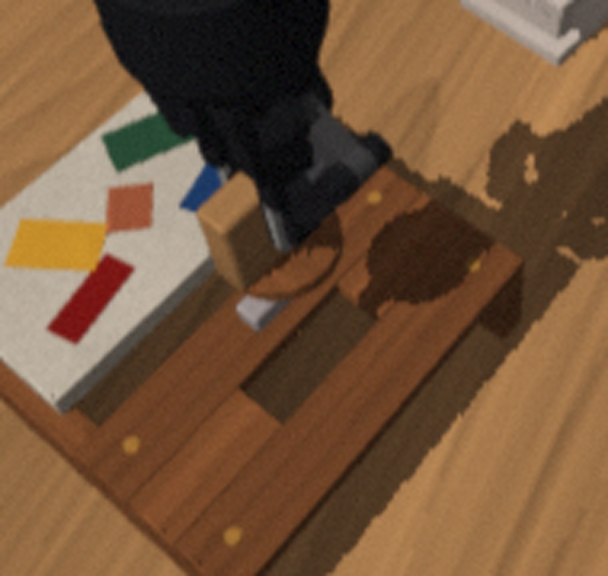

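The foot hangs below the collar, with its end face near crop (262,312). The slot corners I can see are at (243,388), (278,422) and (378,318). I'll check both against the model.

Run:
```python
from h import *
S=lambda p:np.array(p)/3.2+[110,170]-.34
print("slot near-end corners side:",onz("side",S([(243,388),(278,422),(378,318)]),.07))
def rc(c,yaw,l,w):
    a=np.radians(yaw);u=np.array([np.cos(a),np.sin(a)]);v=np.array([-u[1],u[0]])
    return np.array([c+s*u*l/2+t*v*w/2 for s,t in((1,1),(1,-1),(-1,-1),(-1,1))])
C=np.array([.543,.2116]);r=rc(C,78.2,.074,.032);print("model slot",r)
print(((proj("side",np.c_[r,[.07]*4])-[110,170]+.34)*3.2).round())
g=np.array([.546,.2098]);zg=.2024
for nm,l,w,z in(("foot bot",.056,.014,-.067),("foot top",.056,.014,-.055),("bar top",.06,.018,.025),("bar bottom",.06,.018,-.025)):
    q=rc(g,77.8,l,w);print(nm,((proj("side",np.c_[q,[zg+z]*4])-[110,170]+.34)*3.2).round().tolist())
```

```text
slot near-end corners side: [[0.56477996 0.24407272]
 [0.53947633 0.25138261]
 [0.52258328 0.18060637]]
model slot [[0.53490448 0.25109003]
 [0.56622823 0.24454616]
 [0.55109552 0.17210997]
 [0.51977177 0.17865384]]
[[286. 425.]
 [240. 388.]
 [339. 284.]
 [385. 317.]]
foot bot [[262.0, 336.0], [240.0, 318.0], [324.0, 235.0], [345.0, 251.0]]
foot top [[258.0, 323.0], [236.0, 306.0], [321.0, 222.0], [342.0, 238.0]]
bar top [[226.0, 235.0], [194.0, 211.0], [299.0, 116.0], [330.0, 137.0]]
bar bottom [[247.0, 297.0], [217.0, 273.0], [313.0, 182.0], [342.0, 202.0]]
```

Run:
```python
import cv2
f=cv2.imread("pics/s2.png")[150:350,170:400]
cv2.imwrite("pics/s2b.png",cv2.resize(f,None,fx=3,fy=3,interpolation=cv2.INTER_CUBIC))
```

```text
(no output)
```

View pics/s2b.png

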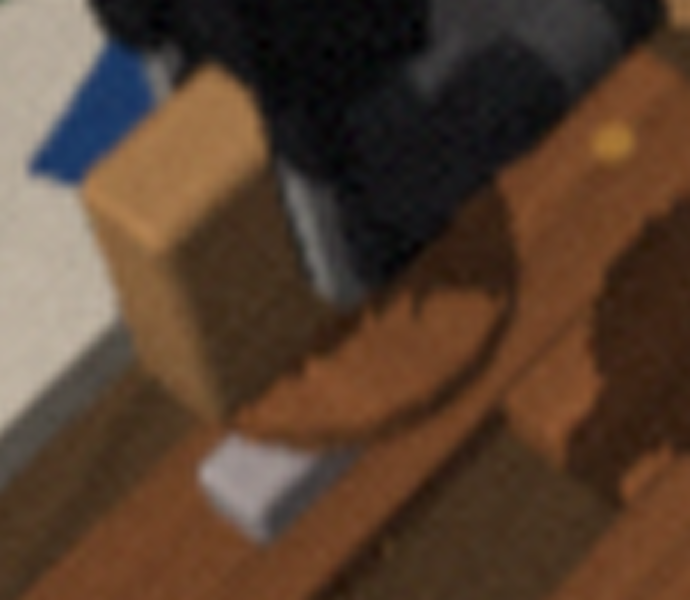

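Call:
drive_tool(
  series=[
    [0.001,-0.002,0.005,0,0,0],
    [0.001,-0.004,0.015,0,0,-0.4],
    [0.001,-0.0045,0.03,0,0,-0.4],
    [0.001,-0.0045,0.042,0,0,-0.4],
    [0.001,-0.0045,0.051,0,0,-0.4],
    [0.001,-0.0045,0.057,0,0,-0.4],
    [0.001,-0.0045,0.059,0,0,-0.4],
    [0.001,-0.0045,0.059,0,0,-0.4],
  ],
)

```text
time: 6.2
ee_pos: [0.5414, 0.2119, 0.1307]
orientation: [0.776, 0.631, -0.0, -0.0]
wrist_force: [0.1, -0.2, -0.9]
opening: 0.203
gripper_force: 58.5
```

Call:
drive_tool(
  series=[
    [0,0,0.004,0,0,0],
    [0,0,0.01,0,0,0],
    [0,0,0.016,0,0,0],
    [0,0,0.022,0,0,0],
    [0,0,0.028,0,0,0],
    [0,0,0.033,0,0,0],
    [0,0,0.036,0,0,0],
    [0,0,0.036,0,0,0],
  ],
)

```text
time: 6.87
ee_pos: [0.5412, 0.2117, 0.0943]
orientation: [0.776, 0.631, -0.001, -0.0]
wrist_force: [-0.2, -0.5, -1.4]
opening: 0.201
gripper_force: 58.5
```

Run:
```python
from h import *;st(.543,.2116,.093)
from plant import read_camera
c=read_camera("side");f=c["frame"]
cv2.imwrite("pics/s3.png",cv2.resize(f[200:330,130:290],None,fx=4.5,fy=4.5,interpolation=cv2.INTER_CUBIC))
```

```text
6.87 tcp [0.5412 0.2117 0.0943] yaw 78.19 zaxis [-0.001 -0.001 -1.   ] q [ 0.373  0.265 -0.171  1.136 -0.     2.15 ] F [-0.2 -0.5 -1.4] op 0.201 58.5
tool shift [0.0002 0.0018 0.0013]
```

View pics/s3.png

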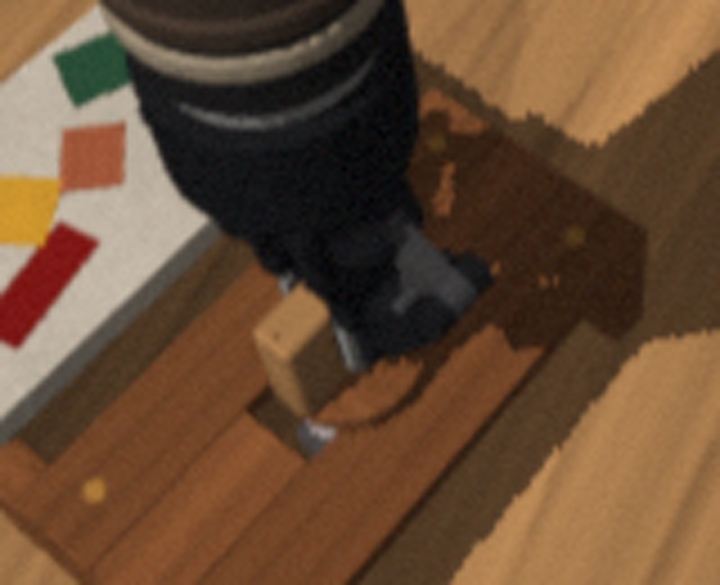

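The foot end is in the slot at (318,437) and the collar is just above the rail. I'll ease down until it makes contact to calibrate the height.

Call:
drive_tool(
  series=[
    [0,0.001,0.001,0,0,0],
    [0,0.001,0.0015,0,0,0],
    [0,0.001,0.002,0,0,0],
    [0,0.001,0.0025,0,0,0],
    [0,0.001,0.003,0,0,0],
    [0,0.001,0.003,0,0,0],
    [0,0.001,0.003,0,0,0],
    [0,0.001,0.003,0,0,0],
  ],
)

```text
time: 7.58
ee_pos: [0.5427, 0.2117, 0.0923]
orientation: [0.776, 0.631, 0.0, 0.0]
wrist_force: [-0.0, 0.8, -1.3]
opening: 0.202
gripper_force: 58.5
```

Call:
drive_tool(
  series=[
    [0,0,0.001,0,0,0],
    [0,0,0.0015,0,0,0],
    [0,0,0.002,0,0,0],
    [0,0,0.0025,0,0,0],
    [0,0,0.003,0,0,0],
    [0,0,0.003,0,0,0],
    [0,0,0.003,0,0,0],
    [0,0,0.003,0,0,0],
  ],
)

```text
time: 8.25
ee_pos: [0.5428, 0.2118, 0.091]
orientation: [0.776, 0.631, 0.001, 0.0]
wrist_force: [-3.1, -2.0, 10.0]
opening: 0.205
gripper_force: 60.1
```

Contact is at TCP z ≈ 0.091, as modelled. I'll raise it about 3 mm and turn.

Call:
drive_tool(
  series=[
    [0,0,-0.002,0,0,0],
    [0,0,-0.0035,0,0,-3],
    [0,0,-0.0035,0,0,-9],
    [0,0,-0.0035,0,0,-15],
    [0,0,-0.0035,0,0,-21],
    [0,0,-0.0035,0,0,-27],
    [0,0,-0.0035,0,0,-33],
    [0,0,-0.0035,0,0,-39],
  ],
)

```text
time: 8.92
ee_pos: [0.5426, 0.2117, 0.0925]
orientation: [0.519, 0.855, -0.0, -0.0]
wrist_force: [0.0, 0.4, -1.6]
opening: 0.202
gripper_force: 58.5
```

Call:
drive_tool(
  series=[
    [0,0,0,0,0,-6],
    [0,0,0,0,0,-12],
    [0,0,0,0,0,-18],
    [0,0,0,0,0,-24],
    [0,0,0,0,0,-30],
    [0,0,0,0,0,-37],
    [0,0,0,0,0,-44],
    [0,0,0,0,0,-51],
  ],
)

```text
time: 9.58
ee_pos: [0.5426, 0.2117, 0.0925]
orientation: [0.1, 0.995, -0.0, -0.0]
wrist_force: [-0.1, 0.5, -0.4]
opening: 0.206
gripper_force: 58.5
```

```bash
python3 -c "
from h import *;st(.543,.2116,.091)"
```

```text
9.58 tcp [0.5426 0.2117 0.0925] yaw 168.54 zaxis [-0. -0. -1.] q [ 0.372  0.267 -0.172  1.132  0.     0.572] F [-0.1  0.5 -0.4] op 0.206 58.5
tool shift [-0.0004 -0.      0.0015]
```

Call:
drive_tool(
  series=[
    [0,0,0.0005,0,0,0],
    [0,0,0.001,0,0,0],
    [0,0,0.0015,0,0,0],
    [0,0,0.0015,0,0,0],
    [0,0,0.0015,0,0,0],
    [0,0,0.0015,0,0,0],
    [0,0,0.0015,0,0,0],
    [0,0,0.0015,0,0,0],
  ],
)

```text
time: 10.25
ee_pos: [0.5427, 0.2117, 0.0913]
orientation: [0.103, 0.995, 0.0, -0.0]
wrist_force: [-1.0, 0.4, -1.2]
opening: 0.207
gripper_force: 58.7
```

Call:
drive_tool(
  series=[
    [0,0,0,0,0,0],
    [0,0,0,0,0,0],
    [0,0,0,0,0,0],
    [0,0,0,0,0,0],
    [0,0,0,0,0,0],
    [0,0,0,0,0,0],
    [0,0,0,0,0,0],
    [0,0,0,0,0,0],
  ],
  gripper=0,
)

```text
time: 10.92
ee_pos: [0.5427, 0.2118, 0.0913]
orientation: [0.103, 0.995, 0.0, 0.0]
wrist_force: [-0.4, 0.1, 0.7]
opening: 0.999
gripper_force: 0.0
```

Call:
drive_tool(
  series=[
    [0,0,-0.008,0,0,0],
    [0,0,-0.022,0,0,0],
    [0,0,-0.042,0,0,0],
    [0,0,-0.065,0,0,0],
    [0,0,-0.09,0,0,0],
    [0,0,-0.115,0,0,0],
    [0,0,-0.13,0,0,0],
    [0,0,-0.13,0,0,0],
  ],
)

```text
time: 11.58
ee_pos: [0.5441, 0.2123, 0.226]
orientation: [0.103, 0.995, 0.002, 0.003]
wrist_force: [0.4, -0.3, 0.2]
opening: 1.002
gripper_force: 0.0
```

Run:
```python
from h import *;st()
from plant import read_camera
c=read_camera("side");f=c["frame"]
cv2.imwrite("pics/s4.png",cv2.resize(f[80:360,80:380],None,fx=2.1,fy=2.1,interpolation=cv2.INTER_CUBIC))
```

```text
11.58 tcp [0.5441 0.2123 0.226 ] yaw 168.19 zaxis [ 0.006  0.002 -1.   ] q [0.372 0.233 0.079 1.409 0.    0.578] F [ 0.4 -0.3  0.2] op 1.002 0.0
```

View pics/s4.png

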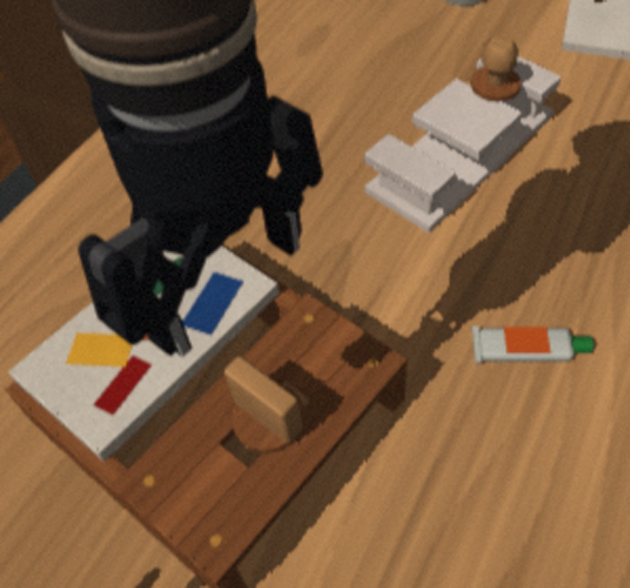

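The stop stands upright at (262,400) with its bar across the slot and its collar on the rail. The gripper is clear and the peg at (498,70) is still in its bay.

```bash
python3 -c "
from plant import env
print(env.sign_off())"
```

```text
the job is handed in; nothing more can be done
None
```

The T-toggle stop is standing upright in the easel slot with its collar on the rail and its foot turned across underneath, the peg is still in its bay, and I handed the job in at about 11.6 s (sign-off returned no verdict).

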